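# Brake lever travel check

### The arm

A 6-joint arm with a two-finger parallel gripper is mounted at the origin on a cart in front of the work surface, level with it; the furniture and walls round the work are solid. World frame = base frame: x ahead of the robot, y to its left, z up, the work surface at z = 0. Lengths are in mm, angles in rad, forces in N, time in s.
With the tool pointing down it reaches from about 275 to 1000 mm from the base axis. Payload 8.4 kg.
Tool frame: the origin (TCP) lies midway between the tips of the shut fingers; the grasp point (between the pads) lies 19 mm behind it; z points along the fingers, y is the line along which they close (so a half turn about z gives the same grasp; the last joint's range is limited). The gripper opens to 85 mm and grips with 20 to 120 N. Pads are 22 mm wide; open, the fingers measure 114 mm over their backs; the gripper's body (76 mm by 85 mm) begins 54 mm behind the grasp point. The pads swing forward as they close: fully open they stand 13 mm farther back than shut.
Start: joints at [-1.3, 0.353, 1.633, -0, 1.155, -0.002], TCP at [168.391, -601.891, 231.281] pointing down, gripper open.
Joint ranges: [-2.63, 2.63], [-0.92, 2.1], [0.06, 2.66], [-1.3, 4.44], [0, 2.69], [-3.02, 3.02]. Speed limits (rad/s): [2.22, 2.22, 2.79, 3.14, 3.14, 3.14].

### API

Orientations are given as [roll, pitch, yaw] about the fixed x, y, z axes, in that order (R = Rz(yaw) Ry(pitch) Rx(roll)).
In Python, from rig import monitor, imaging, r gives the robot as it stands.
- The arm moves only by the tool drive_tool, never from a script. Its argument "plan" is a list of rows, each an object of numbers: "x", "y", "z": the shift along the tool's x, y, z in units of 50 mm (1.0 is 50 mm); "ax", "ay", "az": the turn, a rotation vector about the tool's x, y, z in units of 6 degrees (1.0 is 6 degrees); "hand": the finger opening in mm, from 0 to 85.4. In form: [{"x": .., "y": .., "z": .., "ax": .., "ay": .., "az": .., "hand": ..}, ...]. A call has 1 to 8 rows; each row is the pose to reach, as a shift and turn from the pose commanded when the call began, along the tool's axes at that moment; what a row does not reach only later rows make up. A row lasts 1/10 s, in which the tool goes at most 50 mm and 8.59 degrees, less where a joint would pass 70% of its speed; a pose out of reach is approached as far as the arm can. A call with a gripper value outside its range is refused whole. The fingers move at their own pace and stop on an object; "grip_force" is the grip in N (left out, the last holds). Time passes only in rows, so rows that repeat a pose let the fingers close. It gives the time, the measured TCP pose, the force, the opening and the grip force at its end, in the units of the state.
- monitor.sense(): the state, without advancing time (a new reading comes with each control period).
- imaging.grab_frame(name): name is "scene" or "top"; returns the picture (384x512x3 uint8, red, green, blue); there is no depth.
- imaging.camera_info(name): a dict with "mtx" (3x3 intrinsics, pixels), "R" (3x3) and "t" (3): a world point X has camera coordinates R X + t. Camera axes: x right, y down, z forward; pixel columns grow to the right and rows downward; lengths in mm; the calibration is good to about 2 mm. A picture is of the moment at which its call begins. camera_info takes no time and is no camera call.
- r.sign_off(): hands the job in; it is judged then, once.
The state is a dict: "clock": time; "qpos": joint angles; "qvel": joint speeds; "joint_efforts": joint torques, N m; "eef_pos": TCP position; "tcp_rot": TCP orientation; "contact_force": force on the tool from outside, world axes, zero at the start; "wrist_torque": the same for the moment, N m; "opening": opening from 0.0 (shut) to 1.0 (fully open); "grasp_force": force on a finger pad.
Only numpy, scipy, OpenCV 4.12 (cv2) and the standard library are available. Lean on these libraries where they do the work, as an engineer would, in place of code of your own. Each camera call takes 0.05 s, during which the arm holds its last target. There are 200 camera calls.

### The job

Test the brake lever on the steel test stand: push its rubber pad down until the resistance clearly firms up, without forcing it, and leave the lever there (it stays where it is left). Then note the travel: slide the pointer along the ruled scale, away from the zero line, until it stands as many millimetres from zero as the pad went down, and let go.

Things in the scene. Friction and masses are not known exactly. Their poses are not given: they have to be found in the camera images.
- stand: Fixed plywood box under a dark steel plate, 270 x 270 mm, plate top 68 mm above the bench; origin: centre of the underside, z up; its place and yaw vary. Directions below are its own. Lever bracket (117 mm above the plate) far left (+x, +y). Ruled scale along y near the front edge, at x -105 mm: white strip, black lines each 10 mm, from the thick zero line (y -60 mm, right end) to 120 (towards +y, left).
- lever: Steel arm 18 mm wide from its pivot (origin; x 115, y 65, z 168 mm of the stand; axis y) to a rubber pad towards -x; as found it rises 0.33 rad. Pressing the pad takes about 2 to 4 N of even drag, then after 30 to 90 mm (varies) it meets an inner stop: steep, some 3 N/mm. Press on to 8 to 15 N; over 60 N is forcing. It stays where left, rising under 5 mm.
- lever_pad (a point): Centre of the top of the rubber pad (42 mm along the lever, 50 mm wide, 10 mm thick), 150 mm from the pivot. As found at x -24, y 65, z 226 mm of the stand; its drop in z since then is the travel to note.
- pointer_fin (a point): Top centre of the pointer's upright aluminium fin: 14 mm wide along the scale (y), 28 mm in x, 50 mm high, top 141 mm above the bench, on a black carriage with a needle. Slides along y with 1.5 N friction, stays where left; starts within 6 mm of zero. Reading = its y in the stand + 60 mm. Axes: the stand's turned 45 deg about x; lever_pad's z in them = (reading - travel - 40 mm)/1.414.

How it is judged (in metres and radians):
On the way, in this order (a step that is already met when the one before it is completed fails the run):
1. the lever is pressed onto its firm stop (contact force between lever and stand above 5 N and z of lever_pad in the frame of stand below 0.202 m), for 0.2 s.
2. the pointer reads the pad's travel (z of lever_pad in the frame of pointer_fin between -0.0368 and -0.0199 m and z of lever_pad in the frame of stand below 0.202 m), for 0.2 s.
At the end, for the whole second after the job is handed in: The lever has been pressed onto its firm stop (over 5 N on the stop for 0.2 s), then the pointer was set; at the end the lever is still down (pad over 24 mm below its rest height) and the pointer's distance from the zero line equals the pad's drop within 12 mm (all of step 2); the robot touches nothing.
It fails at once if the lever is forced: pressed with more than 60 N (contact force between the fingers and lever above 60 N).
It also fails if it takes over 45 s, if anything falls off the work surface, if the arm or the gripper's body presses on something with over 40 N, if the wrist force passes 120 N, or if a joint passes its speed limit or range.

## Working session

There is one attempt and no reset: what is moved stays moved. The work goes in short steps, Python scripts to look and compute and a tool call to move; the robot and the scene stay as the last step left them, time stands still between calls to the robot, and variables do not carry over. Pictures are saved under pics/ and viewed, at most 10 in all, crops included, and the job is handed in when it is done.

Besides the shell and the picture viewer there is one more tool, called after "Call:" by a JSON object that holds its "name" and its "arguments". drive_tool: Moves the arm, as the interface text tells. Its arguments: {"type":"object","properties":{"plan":{"type":"array","items":{"type":"object","properties":{"x":{"type":"number"},"y":{"type":"number"},"z":{"type":"number"},"ax":{"type":"number"},"ay":{"type":"number"},"az":{"type":"number"},"hand":{"type":"number"}}}},"grip_force":{"type":"number"}},"required":["plan"]}

```bash
mkdir -p pics && python3 - <<'E'
from rig import monitor, imaging, r
import cv2, numpy as np
s=monitor.sense(); print(s)
for n in("scene","top"):
    c=imaging.camera_info(n); R=np.array(c["R"]);t=np.array(c["t"]); print(n,c["mtx"],"cam at",-R.T@t,"fwd",R[2])
    im=imaging.grab_frame(n); cv2.imwrite(f"pics/{n}0.png",cv2.resize(im[:,:,::-1],(800,600)))
E
```

```text
{'clock': 0.0, 'qpos': array([-1.30044888e+00,  3.53684443e-01,  1.63412392e+00, -1.90814975e-05,
        1.15522502e+00, -2.39651233e-03]), 'qvel': array([-0.00021229, -0.00093064, -0.00126843,  0.00178564, -0.00015584,
       -0.00034444]), 'joint_efforts': array([-1.91179097e-03, -6.05264497e+01, -3.42070842e+01, -5.97716394e-05,
        9.57599783e-03, -7.33553122e-06]), 'eef_pos': array([ 168.22724477, -601.43461236,  230.54339688]), 'tcp_rot': array([-3.14015189e+00,  1.39935170e-05,  2.72751686e-01]), 'contact_force': array([-0.36669429,  0.10293753, -0.46784873]), 'wrist_torque': array([ 0.05610978, -0.0352867 ,  0.03738358]), 'grasp_force': 0.0, 'opening': 1.0026683066597404}
scene [[439.1605611    0.         253.22584778]
 [  0.         439.1605611  193.3175032 ]
 [  0.           0.           1.        ]] cam at [318.55847324 279.22466955 784.6989324 ] fwd [ 0.38033014 -0.55639394 -0.7387657 ]
top [[347.58560959   0.         247.42306348]
 [  0.         347.58560959 187.37527387]
 [  0.           0.           1.        ]] cam at [ 483.55774913 -188.55889505 1003.4186647 ] fwd [ 0.1952301  -0.03663662 -0.98007294]
```

View pics/scene0.png

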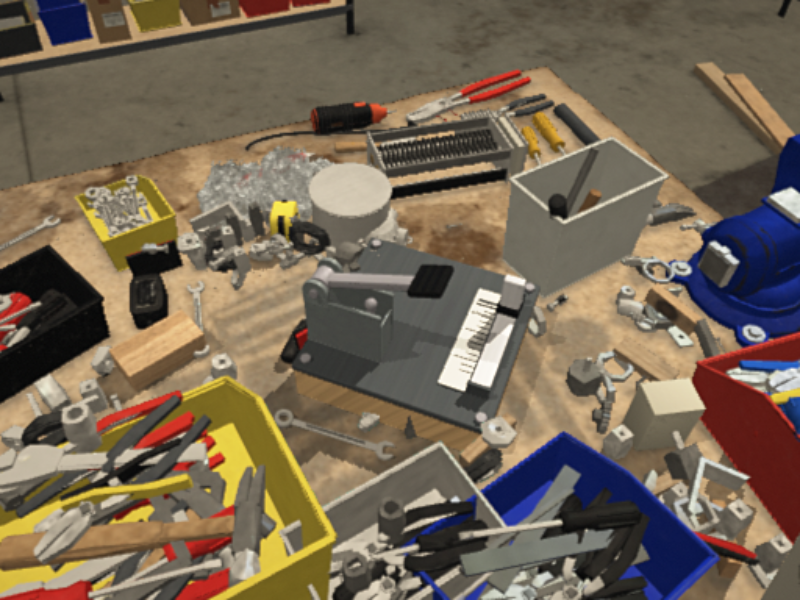

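View pics/top0.png

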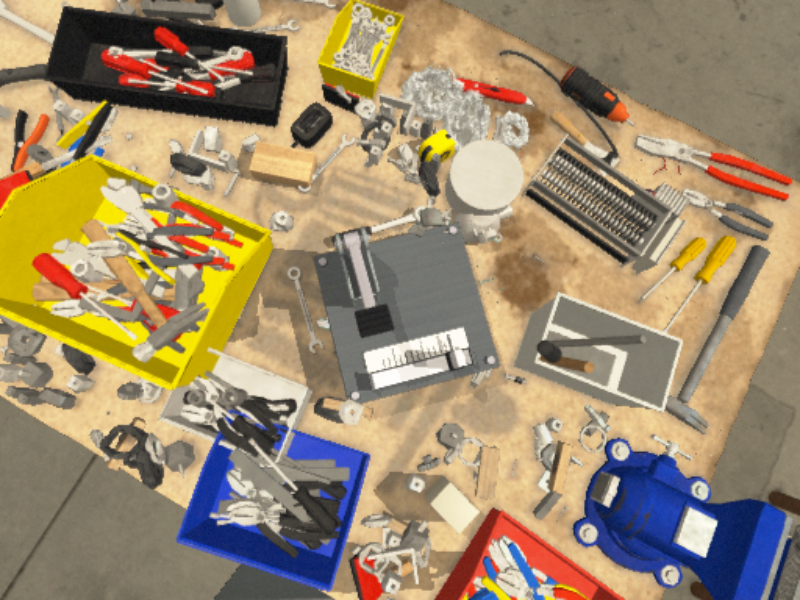

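The scene view shows the stand's dark plate with corners near (375,240), (538,290), (480,425) and (297,365), the black pad at (431,280), and the fin at (513,290). The top view shows plate corners at (316,255), (460,228), (497,362) and (352,403), the pad at (375,320), and the fin at (460,348). Next I'll cast the corners onto z=68 and triangulate the pad.

```bash
cat > h.py <<'E'
from rig import monitor, imaging, r
import cv2, numpy as np
from scipy.spatial.transform import Rotation as Ro
def ray(n,p):
    c=imaging.camera_info(n);R=np.array(c["R"]);t=np.array(c["t"])
    return -R.T@t, R.T@np.linalg.solve(c["mtx"],[p[0],p[1],1.])
def plane(n,p,z):
    o,d=ray(n,p); return o+d*(z-o[2])/d[2]
def proj(n,X):
    c=imaging.camera_info(n); q=np.array(c["mtx"])@(np.array(c["R"])@X+np.array(c["t"])); return q[:2]/q[2]
def tri(a,b):
    (o1,d1),(o2,d2)=ray("scene",a),ray("top",b)
    k=np.linalg.lstsq(np.c_[d1,-d2],o2-o1,rcond=None)[0]
    A,B=o1+k[0]*d1,o2+k[1]*d2
    return (A+B)/2, np.linalg.norm(A-B)
def stand():
    c,yaw=np.load("stand.npy")[:2],np.load("stand.npy")[2]
    return c,yaw
def s2w(p):
    c,y=stand(); return Ro.from_euler("z",y).apply(p)+[*c,0]
def w2s(p):
    c,y=stand(); return Ro.from_euler("z",-y).apply(np.array(p)-[*c,0])
E
python3 - <<'E'
from h import *
k=.64
tops=[(316,255),(460,228),(497,362),(352,403)]
scs=[(297,365),(375,240),(538,290),(480,425)]  # FL, FR, NR, NL
res=[]
for n,l in(("top",tops),("scene",scs)):
    P=np.array([plane(n,np.array(p)*k,68)[:2] for p in l]); print(n,P.round(),"sides",[round(np.linalg.norm(P[i]-P[i-1])) for i in range(4)])
    S=np.array([[135,135],[135,-135],[-135,-135],[-135,135]])
    c=P.mean(0); Q=P-c; yaw=np.arctan2((S[:,0]*Q[:,1]-S[:,1]*Q[:,0]).sum(),(S*Q).sum()); print(c,yaw); res.append([*c,yaw])
np.save("stand.npy",np.mean(res,0))
print("pad expect",s2w([-24,65,226]),[proj(n,s2w([-24,65,226]))/k for n in("top","scene")])
print("fin expect",s2w([-105,-60,141]),[proj(n,s2w([-105,-60,141]))/k for n in("top","scene")])
print("pad tri",tri(np.array((431,280))*k,np.array((375,320))*k))
a,b=[imaging.grab_frame(n)[:,:,::-1] for n in("scene","top")]
A=cv2.resize(a[130:280,180:350],None,fx=3.5,fy=3.5,interpolation=2); B=cv2.resize(b[140:260,195:325],None,fx=4.5,fy=4.5,interpolation=2)
cv2.imwrite("pics/c1.png",A); cv2.imwrite("pics/c2.png",B)
E
```

```text
top [[ 739.  -99.]
 [ 789. -358.]
 [ 547. -413.]
 [ 481. -163.]] sides [266, 264, 248, 258]
[ 638.81972803 -258.09345818] 0.2278615658158623
scene [[ 726.  -94.]
 [ 788. -347.]
 [ 536. -402.]
 [ 487. -157.]] sides [247, 260, 258, 250]
[ 634.39097874 -249.93245418] 0.22710996657633464
pad expect [ 598.56430651 -196.10027404  226.        ] [array([372.07410691, 319.91594119]), array([428.84658438, 276.62606832])]
fin expect [ 547.84224712 -336.14766849  141.        ] [array([460.00796905, 358.67238787]), array([516.16605657, 277.29637757])]
pad tri (array([ 599.02507733, -200.77728809,  216.63830028]), np.float64(1.638893168232253))
```

View pics/c1.png

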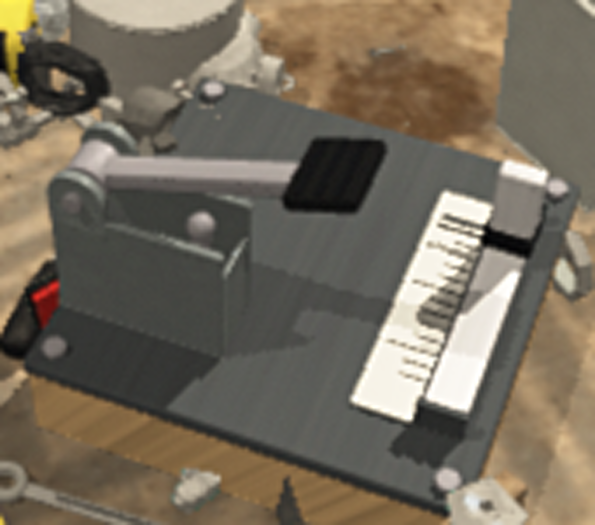

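View pics/c2.png

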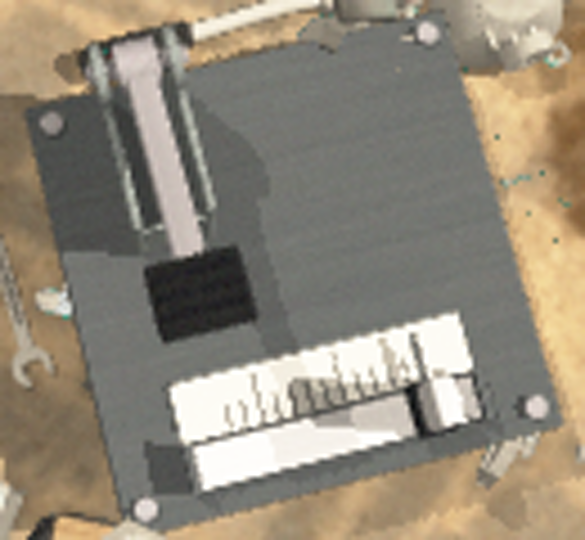

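The crops give corner bolts in the scene crop at (55,347), (211,90), (558,189) and (448,480), and in the top crop at (52,123), (428,33), (537,406) and (146,510). The pad quad and fin box are clear in both. I'll refine the pose from the bolts, with the pad as a check.

```bash
python3 - <<'E'
from h import *
f1=lambda p:np.array([180,130])+np.array(p)/3.5
f2=lambda p:np.array([195,140])+np.array(p)/4.5
s=[(55,347),(211,90),(558,189),(448,480)]; t=[(52,123),(428,33),(537,406),(146,510)]
P=[]
for a,b in zip(s,t):
    X,e=tri(f1(a),f2(b)); P.append(X); print(X.round(1),round(e,1))
P=np.array(P)[:,:2]; S=np.array([[1,1],[1,-1],[-1,-1],[-1,1]]); c=P.mean(0);Q=P-c
yaw=np.arctan2((S[:,0]*Q[:,1]-S[:,1]*Q[:,0]).sum(),(S*Q).sum()); print(c,yaw,"sides",[np.linalg.norm(P[i]-P[i-1]).round() for i in range(4)])
np.save("stand.npy",[*c,yaw])
pad=tri(f1(np.mean([(318,138),(386,141),(352,210),(284,205)],0)),f2(np.mean([(145,266),(237,246),(257,316),(165,341)],0)))
print("pad",pad,"in stand",w2s(pad[0]))
tcp=monitor.sense()["eef_pos"];th=monitor.sense()["tcp_rot"][2]
for nm,p in(("pad",[-24,65,226]),("fin0",[-105,-60,141])):
    w=s2w(p); d=Ro.from_euler("xyz",[np.pi,0,th]).inv().apply(w-tcp); print(nm,w.round(1),"tool shift",d.round(1),[proj("scene",w)*3.5-np.array([180,130])*3.5,proj("top",w)*4.5-np.array([195,140])*4.5])
E
```

```text
[ 727.3 -111.2   64.5] 1.5
[ 786.7 -346.5   62.1] 0.8
[ 550.  -404.2   63.1] 2.6
[ 492.3 -168.5   65.5] 0.7
[ 639.09033261 -257.57870163] 0.2413634525528472 sides [np.float64(242.0), np.float64(243.0), np.float64(244.0), np.float64(243.0)]
pad (array([ 598.74562928, -200.00578364,  216.47561299]), np.float64(1.588302255333222)) in stand [-25.41376133  65.54751488 216.47561299]
pad [ 600.2 -200.2  226. ] tool shift [ 524.1 -270.2    4.8] [array([332.31563488, 158.64878771]), array([202.21590971, 287.9691966 ])]
fin0 [ 551.5 -340.9  141. ] tool shift [ 439.2 -147.8   89.8] [array([524.71777608, 158.8804169 ]), array([455.68468726, 396.2801281 ])]
```

Call:
{"name": "drive_tool", "arguments": {"plan": [{"z": -1,"hand": 0},{"z": -2,"hand": 0},{"x": 1,"y": -0.5,"z": -2,"az": 0.3,"hand": 0},{"x": 2,"y": -1,"z": -2,"az": 0.3,"hand": 0},{"x": 3,"y": -1.5,"z": -2,"az": 0.3,"hand": 0},{"x": 4,"y": -2,"z": -2,"az": 0.3,"hand": 0},{"x": 5,"y": -2.6,"z": -2,"az": 0.3,"hand": 0},{"x": 6,"y": -3.1,"z": -2,"az": 0.3,"hand": 0}]}}

```text
invalid input
```

Call:
{"name": "drive_tool", "arguments": {"plan": [{"x": 0,"y": 0,"z": -1,"ax": 0,"ay": 0,"az": 0,"hand": 0},{"x": 0,"y": 0,"z": -2,"ax": 0,"ay": 0,"az": 0,"hand": 0},{"x": 1,"y": -0.5,"z": -2,"ax": 0,"ay": 0,"az": 0.3,"hand": 0},{"x": 2,"y": -1,"z": -2,"ax": 0,"ay": 0,"az": 0.3,"hand": 0},{"x": 3,"y": -1.5,"z": -2,"ax": 0,"ay": 0,"az": 0.3,"hand": 0},{"x": 4,"y": -2,"z": -2,"ax": 0,"ay": 0,"az": 0.3,"hand": 0},{"x": 5,"y": -2.6,"z": -2,"ax": 0,"ay": 0,"az": 0.3,"hand": 0},{"x": 6,"y": -3.1,"z": -2,"ax": 0,"ay": 0,"az": 0.3,"hand": 0}], "grip_force": 20}}

```text
clock: 1.0
eef_pos: [389.1, -396.0, 331.3]
tcp_rot: [3.142, -0.0, 0.241]
contact_force: [0.1, -0.7, -0.5]
opening: -0.001
grasp_force: 0.0
```

Call:
{"name": "drive_tool", "arguments": {"plan": [{"x": 1,"y": -0.6,"z": 0,"ax": 0,"ay": 0,"az": 0,"hand": 0},{"x": 2,"y": -1.2,"z": 0,"ax": 0,"ay": 0,"az": 0,"hand": 0},{"x": 3,"y": -1.7,"z": 0,"ax": 0,"ay": 0,"az": 0,"hand": 0},{"x": 4,"y": -2.3,"z": 0.2,"ax": 0,"ay": 0,"az": 0,"hand": 0},{"x": 4.4,"y": -2.5,"z": 0.8,"ax": 0,"ay": 0,"az": 0,"hand": 0},{"x": 4.4,"y": -2.5,"z": 1.4,"ax": 0,"ay": 0,"az": 0,"hand": 0},{"x": 4.4,"y": -2.5,"z": 1.4,"ax": 0,"ay": 0,"az": 0,"hand": 0},{"x": 4.4,"y": -2.5,"z": 1.4,"ax": 0,"ay": 0,"az": 0,"hand": 0}]}}

```text
clock: 1.8
eef_pos: [571.3, -223.7, 261.2]
tcp_rot: [-3.141, 0.002, 0.242]
contact_force: [-0.2, -0.2, 1.0]
opening: 0.006
grasp_force: 0.0
```

Call:
{"name": "drive_tool", "arguments": {"plan": [{"x": 0.6,"y": -0.34,"z": 0,"ax": 0,"ay": 0,"az": 0,"hand": 0},{"x": 0.6,"y": -0.34,"z": 0.2,"ax": 0,"ay": 0,"az": 0,"hand": 0},{"x": 0.6,"y": -0.34,"z": 0.4,"ax": 0,"ay": 0,"az": 0,"hand": 0},{"x": 0.6,"y": -0.34,"z": 0.4,"ax": 0,"ay": 0,"az": 0,"hand": 0}]}}

```text
clock: 2.2
eef_pos: [595.5, -200.9, 240.6]
tcp_rot: [-3.141, 0.002, 0.24]
contact_force: [0.5, -0.2, 1.0]
opening: -0.001
grasp_force: 0.0
```

```bash
python3 - <<'E'
from h import *
s=monitor.sense(); print(s["clock"],s["eef_pos"],w2s(s["eef_pos"]),s["contact_force"])
a,b=[imaging.grab_frame(n)[:,:,::-1] for n in("scene","top")]
A=cv2.resize(a[100:280,190:350],(400,450)); B=cv2.resize(b[120:260,195:325],(400,431)); B=cv2.copyMakeBorder(B,0,19,0,0,0)
cv2.imwrite("pics/c3.png",np.hstack([A,B]))
E
```

```text
2.2 [ 595.52029397 -200.92264574  240.64750635] [-28.76475836  65.42817139 240.64750635] [ 0.4994712  -0.22997465  1.02859242]
```

View pics/c3.png

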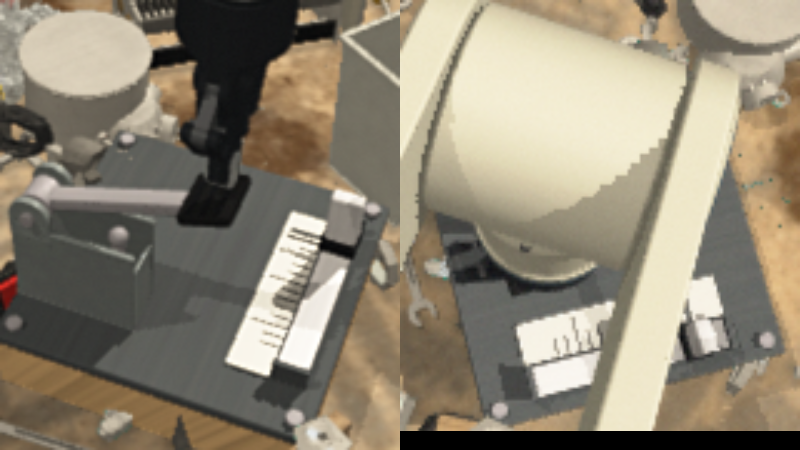

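The fingers stand right over the pad, at about (215,190) in the scene crop. I'll press in small steps.

Call:
{"name": "drive_tool", "arguments": {"plan": [{"x": 0,"y": 0,"z": 0.16,"ax": 0,"ay": 0,"az": 0,"hand": 0},{"x": 0,"y": 0,"z": 0.32,"ax": 0,"ay": 0,"az": 0,"hand": 0},{"x": 0,"y": 0,"z": 0.48,"ax": 0,"ay": 0,"az": 0,"hand": 0},{"x": 0,"y": 0,"z": 0.6,"ax": 0,"ay": 0,"az": 0,"hand": 0},{"x": 0,"y": 0,"z": 0.7,"ax": 0,"ay": 0,"az": 0,"hand": 0},{"x": 0,"y": 0,"z": 0.8,"ax": 0,"ay": 0,"az": 0,"hand": 0},{"x": 0,"y": 0,"z": 0.8,"ax": 0,"ay": 0,"az": 0,"hand": 0}]}}

```text
clock: 3.0
eef_pos: [596.7, -199.9, 200.4]
tcp_rot: [-3.141, 0.001, 0.241]
contact_force: [-0.6, 0.4, -0.7]
opening: -0.004
grasp_force: 0.0
```

Call:
{"name": "drive_tool", "arguments": {"plan": [{"x": 0,"y": 0,"z": 0.06,"ax": 0,"ay": 0,"az": 0,"hand": 0},{"x": 0,"y": 0,"z": 0.12,"ax": 0,"ay": 0,"az": 0,"hand": 0}]}}

```text
clock: 3.2
eef_pos: [596.9, -200.0, 195.3]
tcp_rot: [3.142, 0.0, 0.241]
contact_force: [-3.0, -0.7, 3.6]
opening: -0.0
grasp_force: 1.6
```

Call:
{"name": "drive_tool", "arguments": {"plan": [{"x": 0,"y": 0,"z": 0.06,"ax": 0,"ay": 0,"az": 0,"hand": 0},{"x": 0,"y": 0,"z": 0.12,"ax": 0,"ay": 0,"az": 0,"hand": 0}]}}

```text
clock: 3.4
eef_pos: [596.8, -200.1, 189.1]
tcp_rot: [3.142, 0.0, 0.241]
contact_force: [-2.0, -1.2, 3.5]
opening: 0.002
grasp_force: 1.6
```

Call:
{"name": "drive_tool", "arguments": {"plan": [{"x": 0,"y": 0,"z": 0.06,"ax": 0,"ay": 0,"az": 0,"hand": 0},{"x": 0,"y": 0,"z": 0.12,"ax": 0,"ay": 0,"az": 0,"hand": 0}]}}

```text
clock: 3.6
eef_pos: [596.8, -200.0, 183.0]
tcp_rot: [-3.142, 0.0, 0.241]
contact_force: [-2.4, -1.1, 3.3]
opening: 0.0
grasp_force: 1.6
```

Call:
{"name": "drive_tool", "arguments": {"plan": [{"x": 0,"y": 0,"z": 0.06,"ax": 0,"ay": 0,"az": 0,"hand": 0},{"x": 0,"y": 0,"z": 0.12,"ax": 0,"ay": 0,"az": 0,"hand": 0}]}}

```text
clock: 3.8
eef_pos: [596.8, -200.1, 177.0]
tcp_rot: [-3.142, 0.0, 0.241]
contact_force: [-2.9, -0.2, 3.1]
opening: -0.001
grasp_force: 1.8
```

Call:
{"name": "drive_tool", "arguments": {"plan": [{"x": 0,"y": 0,"z": 0.06,"ax": 0,"ay": 0,"az": 0,"hand": 0},{"x": 0,"y": 0,"z": 0.12,"ax": 0,"ay": 0,"az": 0,"hand": 0}]}}

```text
clock: 4.0
eef_pos: [596.8, -200.0, 171.0]
tcp_rot: [-3.141, 0.0, 0.241]
contact_force: [-2.6, -0.6, 2.6]
opening: -0.001
grasp_force: 1.8
```

Call:
{"name": "drive_tool", "arguments": {"plan": [{"x": 0,"y": 0,"z": 0.06,"ax": 0,"ay": 0,"az": 0,"hand": 0},{"x": 0,"y": 0,"z": 0.12,"ax": 0,"ay": 0,"az": 0,"hand": 0}]}}

```text
clock: 4.2
eef_pos: [596.9, -200.1, 165.6]
tcp_rot: [3.141, 0.0, 0.241]
contact_force: [-7.3, 0.6, 14.9]
opening: 0.002
grasp_force: 8.1
```

The resistance has firmed up, with 14.9 N at z 165.6. I'll hold here.

Call:
{"name": "drive_tool", "arguments": {"plan": [{"x": 0,"y": 0,"z": 0,"ax": 0,"ay": 0,"az": 0,"hand": 0},{"x": 0,"y": 0,"z": 0,"ax": 0,"ay": 0,"az": 0,"hand": 0},{"x": 0,"y": 0,"z": 0,"ax": 0,"ay": 0,"az": 0,"hand": 0},{"x": 0,"y": 0,"z": 0,"ax": 0,"ay": 0,"az": 0,"hand": 0}]}}

```text
clock: 4.6
eef_pos: [596.8, -200.1, 165.6]
tcp_rot: [3.142, 0.0, 0.241]
contact_force: [-5.0, -0.1, 6.7]
opening: -0.0
grasp_force: 3.8
```

Call:
{"name": "drive_tool", "arguments": {"plan": [{"x": 0,"y": 0,"z": 0.03,"ax": 0,"ay": 0,"az": 0,"hand": 0},{"x": 0,"y": 0,"z": 0.05,"ax": 0,"ay": 0,"az": 0,"hand": 0},{"x": 0,"y": 0,"z": 0.05,"ax": 0,"ay": 0,"az": 0,"hand": 0},{"x": 0,"y": 0,"z": 0.05,"ax": 0,"ay": 0,"az": 0,"hand": 0},{"x": 0,"y": 0,"z": 0.05,"ax": 0,"ay": 0,"az": 0,"hand": 0}]}}

```text
clock: 5.1
eef_pos: [596.9, -200.2, 164.2]
tcp_rot: [3.141, -0.0, 0.241]
contact_force: [-7.7, 0.2, 16.5]
opening: -0.001
grasp_force: 8.5
```

Call:
{"name": "drive_tool", "arguments": {"plan": [{"x": 0,"y": 0,"z": 0,"ax": 0,"ay": 0,"az": 0,"hand": 0},{"x": 0,"y": 0,"z": -0.3,"ax": 0,"ay": 0,"az": 0,"hand": 0},{"x": 0,"y": 0,"z": -1,"ax": 0,"ay": 0,"az": 0,"hand": 0},{"x": 0,"y": 0,"z": -2,"ax": 0,"ay": 0,"az": 0,"hand": 50},{"x": -0.5,"y": 0.8,"z": -2,"ax": 0,"ay": 0,"az": 0,"hand": 50},{"x": -1,"y": 1.6,"z": -2,"ax": 0,"ay": 0,"az": 0,"hand": 50},{"x": -1.55,"y": 2.5,"z": -2,"ax": 0,"ay": 0,"az": 0,"hand": 50},{"x": -1.55,"y": 2.5,"z": -2,"ax": 0,"ay": 0,"az": 0,"hand": 50}]}}

```text
clock: 5.9
eef_pos: [550.1, -344.7, 263.1]
tcp_rot: [3.139, -0.0, 0.238]
contact_force: [0.3, 0.3, 1.4]
opening: 0.585
grasp_force: 0.0
```

```bash
python3 - <<'E'
from h import *
s=monitor.sense(); print(s["clock"],s["eef_pos"],w2s(s["eef_pos"]),s["opening"],s["contact_force"])
for n in("scene","top"): print(n,[proj(n,s2w(p)).round(1) for p in([-105,-60,141],[-34,65,166])])
a,b=[imaging.grab_frame(n)[:,:,::-1] for n in("scene","top")]
A=cv2.resize(a[100:280,190:350],(400,450)); B=cv2.resize(b[120:260,195:325],(400,431)); B=cv2.copyMakeBorder(B,0,19,0,0,0)
cv2.imwrite("pics/c4.png",np.hstack([A,B]))
E
```

```text
5.9 [ 550.14965939 -344.73366065  263.06715296] [-107.19491684  -63.36939354  263.06715296] 0.5851910087115039 [0.3333311  0.27144573 1.44573126]
scene [array([329.9, 175.4]), array([278.2, 199.2])]
top [array([296.3, 228.1]), array([240.6, 211.6])]
```

View pics/c4.png

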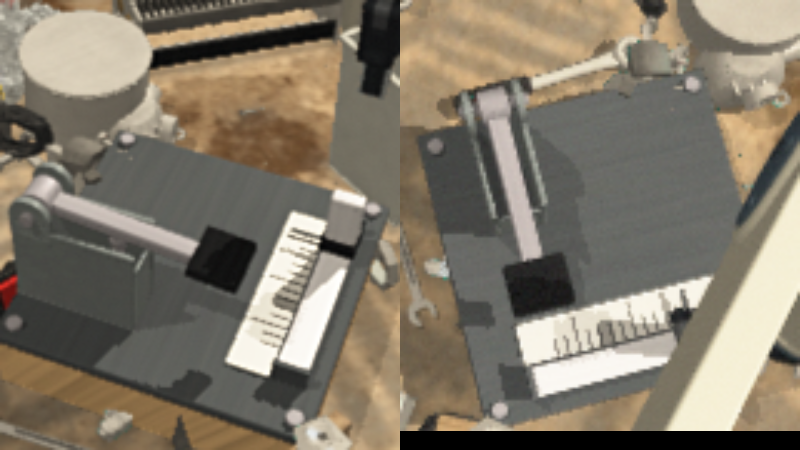

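The lever is down, with the pad at about (221,260) in the scene crop, which gives a pad z of about 165 and a travel of about 60 mm. The fin sits near zero, at (349,200). I'll descend around the fin.

Call:
{"name": "drive_tool", "arguments": {"plan": [{"x": 0.04,"y": -0.07,"z": 0.6,"ax": 0,"ay": 0,"az": 0,"hand": 50},{"x": 0.04,"y": -0.07,"z": 1.4,"ax": 0,"ay": 0,"az": 0,"hand": 50},{"x": 0.04,"y": -0.07,"z": 2.0,"ax": 0,"ay": 0,"az": 0,"hand": 50},{"x": 0.04,"y": -0.07,"z": 2.5,"ax": 0,"ay": 0,"az": 0,"hand": 50},{"x": 0.04,"y": -0.07,"z": 2.8,"ax": 0,"ay": 0,"az": 0,"hand": 50},{"x": 0.04,"y": -0.07,"z": 3.0,"ax": 0,"ay": 0,"az": 0,"hand": 50},{"x": 0.04,"y": -0.07,"z": 3.0,"ax": 0,"ay": 0,"az": 0,"hand": 50}]}}

```text
clock: 6.7
eef_pos: [552.7, -335.2, 112.0]
tcp_rot: [-3.141, 0.001, 0.242]
contact_force: [-0.1, -0.2, -0.3]
opening: 0.585
grasp_force: 0.0
```

Call:
{"name": "drive_tool", "arguments": {"plan": [{"x": 0,"y": 0,"z": 0,"ax": 0,"ay": 0,"az": 0,"hand": 8},{"x": 0,"y": 0,"z": 0,"ax": 0,"ay": 0,"az": 0,"hand": 8},{"x": 0,"y": 0,"z": 0,"ax": 0,"ay": 0,"az": 0,"hand": 8},{"x": 0,"y": 0,"z": 0,"ax": 0,"ay": 0,"az": 0,"hand": 8},{"x": 0,"y": 0,"z": 0,"ax": 0,"ay": 0,"az": 0,"hand": 8},{"x": 0,"y": 0,"z": 0,"ax": 0,"ay": 0,"az": 0,"hand": 8}], "grip_force": 20}}

```text
clock: 7.3
eef_pos: [553.4, -336.4, 114.1]
tcp_rot: [3.14, -0.002, 0.241]
contact_force: [-0.2, 2.2, 4.7]
opening: 0.16
grasp_force: 25.7
```

```bash
python3 - <<'E'
from h import *
s=monitor.sense(); print(s["clock"],s["eef_pos"],w2s(s["eef_pos"]),s["opening"]*85.4,s["contact_force"],s["grasp_force"],s["tcp_rot"])
a=imaging.grab_frame("scene")[:,:,::-1]
cv2.imwrite("pics/c5.png",cv2.resize(a[120:250,240:350],(508,600)))
E
```

```text
7.3 [ 553.36033003 -336.40369868  114.10496454] [-102.08623001  -56.04832864  114.10496454] 13.647465261282855 [-0.22835367  2.17131981  4.7092603 ] 25.74561506509781 [ 3.14035916e+00 -1.59631761e-03  2.41198332e-01]
```

View pics/c5.png

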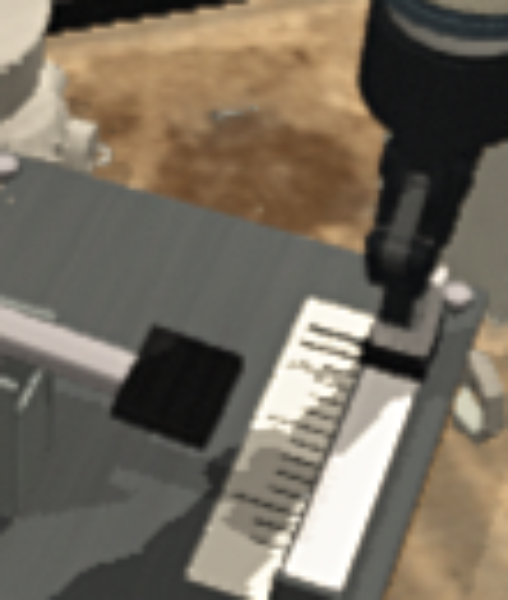

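The fingers hold the fin with a 13.6 mm opening, at a reading of about 4 mm. The needle is near the zero end, at (370,345). I'll slide it 56 mm towards +y.

Call:
{"name": "drive_tool", "arguments": {"plan": [{"x": 0,"y": -0.15,"z": 0,"ax": 0,"ay": 0,"az": 0,"hand": 8},{"x": 0,"y": -0.35,"z": 0,"ax": 0,"ay": 0,"az": 0,"hand": 8},{"x": 0,"y": -0.55,"z": 0,"ax": 0,"ay": 0,"az": 0,"hand": 8},{"x": 0,"y": -0.75,"z": 0,"ax": 0,"ay": 0,"az": 0,"hand": 8},{"x": 0,"y": -0.95,"z": 0,"ax": 0,"ay": 0,"az": 0,"hand": 8},{"x": 0,"y": -1.12,"z": 0,"ax": 0,"ay": 0,"az": 0,"hand": 8},{"x": 0,"y": -1.12,"z": 0,"ax": 0,"ay": 0,"az": 0,"hand": 8},{"x": 0,"y": -1.12,"z": 0,"ax": 0,"ay": 0,"az": 0,"hand": 8}]}}

```text
clock: 8.15
eef_pos: [539.8, -281.5, 114.1]
tcp_rot: [3.141, -0.002, 0.241]
contact_force: [0.4, 0.5, 7.9]
opening: 0.154
grasp_force: 26.1
```

```bash
python3 - <<'E'
from h import *
s=monitor.sense(); print(s["clock"],s["eef_pos"],w2s(s["eef_pos"]),s["opening"]*85.4,s["contact_force"],s["grasp_force"])
E
```

```text
8.15 [ 539.84584878 -281.52957023  114.11137601] [-102.09258054    0.46548504  114.11137601] 13.176865527350872 [0.4005338  0.45160904 7.94700959] 26.066745221614838
```

Call:
{"name": "drive_tool", "arguments": {"plan": [{"x": 0,"y": 0,"z": 0,"ax": 0,"ay": 0,"az": 0,"hand": 45},{"x": 0,"y": 0,"z": 0,"ax": 0,"ay": 0,"az": 0,"hand": 45},{"x": 0,"y": 0,"z": 0,"ax": 0,"ay": 0,"az": 0,"hand": 45},{"x": 0,"y": 0,"z": -0.3,"ax": 0,"ay": 0,"az": 0,"hand": 45},{"x": 0,"y": 0,"z": -1,"ax": 0,"ay": 0,"az": 0,"hand": 45},{"x": 0,"y": 0,"z": -2,"ax": 0,"ay": 0,"az": 0,"hand": 45},{"x": 0,"y": 0,"z": -3,"ax": 0,"ay": 0,"az": 0,"hand": 45},{"x": 0,"y": 0,"z": -3.5,"ax": 0,"ay": 0,"az": 0,"hand": 45}]}}

```text
clock: 8.95
eef_pos: [540.5, -282.4, 293.8]
tcp_rot: [3.137, -0.005, 0.241]
contact_force: [0.2, 0.1, -0.6]
opening: 0.531
grasp_force: 0.0
```

Call:
{"name": "drive_tool", "arguments": {"plan": [{"x": -0.5,"y": 0.8,"z": 0,"ax": 0,"ay": 0,"az": 0,"hand": 45},{"x": -1,"y": 1.6,"z": 0,"ax": 0,"ay": 0,"az": 0,"hand": 45},{"x": -1.5,"y": 2.4,"z": 0,"ax": 0,"ay": 0,"az": 0,"hand": 45},{"x": -2,"y": 3.2,"z": 0,"ax": 0,"ay": 0,"az": 0,"hand": 45},{"x": -2.5,"y": 4,"z": 0,"ax": 0,"ay": 0,"az": 0,"hand": 45},{"x": -2.5,"y": 4,"z": 0,"ax": 0,"ay": 0,"az": 0,"hand": 45},{"x": -2.5,"y": 4,"z": 0,"ax": 0,"ay": 0,"az": 0,"hand": 45}]}}

```text
clock: 9.65
eef_pos: [464.9, -506.5, 288.2]
tcp_rot: [-3.141, -0.0, 0.239]
contact_force: [0.4, 0.5, 0.3]
opening: 0.529
grasp_force: 0.0
```

```bash
python3 - <<'E'
from h import *
s=monitor.sense(); print(s["clock"],s["eef_pos"],s["contact_force"])
for n in("scene","top"): print(n,[proj(n,s2w(p)).round(1) for p in([-105,0.5,141],[-34,65,166])])
a,b=[imaging.grab_frame(n)[:,:,::-1] for n in("scene","top")]
A=cv2.resize(a[140:260,250:350],(400,480)); B=cv2.resize(b[180:260,215:315],(400,320)); B=cv2.copyMakeBorder(B,0,160,0,0,0)
cv2.imwrite("pics/c6.png",np.hstack([A,B]))
E
```

```text
9.65 [ 464.93250383 -506.51538103  288.20261655] [0.43537246 0.48827621 0.26276967]
scene [array([322. , 195.4]), array([278.2, 199.2])]
top [array([272.9, 234.2]), array([240.6, 211.6])]
```

View pics/c6.png

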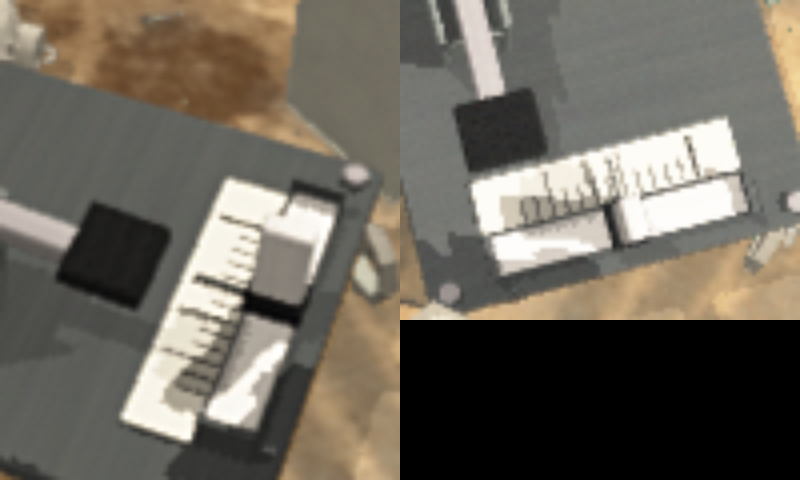

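The pointer is released with its needle about 60–63 mm from zero: needle (612,205) against zero line (690,155) in the top crop. The pad is still down at (115,255) and the robot is clear. I'll hand it in.

```bash
python3 -c "
from rig import r
print(r.sign_off())"
```

```text
the job is handed in; nothing more can be done
None
```

The job is handed in, though the sign-off returned no verdict: I pressed the lever onto its stop (16.5 N at the last reading) and left it down at about 60 mm of travel, then set the pointer to about 60 mm and let go, with the robot clear.

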